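# Fish the pan scraper out through the cabinet's roof hatch

## Task

The long aluminium pan scraper lies inside the low ventilated steel cabinet, under a roof hatch that is shorter than the scraper: reach in through the hatch, take the scraper by its handle, tilt it so that one end comes up through the hatch first, and draw it out without forcing it against the steel. Finish while still holding it in the gripper, at rest, with the whole scraper at least 80 mm above the cabinet's roof and touching nothing else. Leave the saucer on the roof and all the other things where they are.

Things in the scene. Friction and masses are not known exactly. Their poses are not given: they have to be found in the camera images.
- cabinet: Low grey ventilated steel cabinet, fixed, placed and turned differently each time: 200 mm along its x, 440 mm along y, 150 mm high, sheet roof 4 mm thick with an open hatch in its middle. Origin: centre of underside, z up. Under the roof a flat deck, top 82 mm above the origin (64 mm free height). Free space there: 96 mm either side in x, 216 mm either side in y. Door with lever latch (+x side) stays shut.
- hatch (a point): Centre of the lidless rectangular hatch, level with the roof's upper face (150 mm above the cabinet's origin). The opening is 140 mm along the cabinet's x (-70 to +70 mm) and 160 mm along its y (-80 to +80 mm).
- scraper: Loose aluminium pan scraper, about 0.2 kg, 250 mm long, flat on the deck along the cabinet, both ends under the roof. Origin: underside, mid-length (balance point); x to the handle end (towards cabinet +y), z up. Handle: straight bar 20 mm wide (grip across it), 16 mm high, x = -60 to +125 mm. Blade: plate 70 mm wide, x = -125 to -55 mm, 5 mm thick. Undersides of both at z = 0.
- handle_end (a point): Underside of the scraper at the end of the handle (x = +125 mm).
- blade_edge (a point): Underside of the scraper at the middle of the blade's edge (x = -125 mm).
- tray: Cedar tray, fixed, 270 mm along x, 250 mm along y, 30 mm high, to the robot's right, carrying bowls and funnel. Origin: centre of its underside.
- saucer: White porcelain saucer, 92 mm across, 16 mm high, standing on the cabinet roof beyond the hatch at the -y end, above the blade. Bystander. Origin: centre of its underside.
- bowls: Tier of two stainless bowls, one nested in the other (one body), 130 mm across, 67 mm high, on the tray. Bystander. Origin: centre of its underside.
- funnel: Black plastic funnel standing mouth down on the tray, 90 mm across, 85 mm high. Bystander. Origin: centre of its underside.
- jar: Glass jar with a metal lid, 68 mm across, 90 mm high, loose, to the robot's left. Bystander. Origin: centre of its underside.
- herb_pot: Terracotta pot with a small herb, 102 mm across, about 130 mm high, to the robot's left. Bystander. Origin: centre of its underside.
- trowel: Garden trowel lying flat, 260 mm long, 60 mm wide, 24 mm high, wooden handle to its -x, to the robot's left. Bystander. Origin: underside, where handle shank meets the blade.

How it is judged:
By the outcome, as a careful person would: the job done as asked, in the order asked, and still so for the second after the job is handed in, while the arm keeps its last pose, push and grip.
It also fails if it takes over 35 s, if anything falls off the work surface, if the arm or the gripper's body presses on something with over 40 N, if the wrist force passes 120 N, or if a joint passes its speed limit or range.

## Robot

A 6-joint arm with a two-finger parallel gripper is mounted at the origin on the work surface. World frame = base frame: x ahead of the robot, y to its left, z up, the work surface at z = 0. Lengths are in m, angles in rad, forces in N, time in s.
With the tool pointing down it reaches from about 0.35 to 0.975 m from the base axis. Payload 4.9 kg.
Tool frame: the origin (TCP) lies at the very end of the fingers, on their centre line; the grasp point (between the pads) lies 19 mm behind it; z points along the fingers, y is the direction in which the jaws open and shut (so a half turn about z gives the same grasp; the last joint's range is limited). The gripper opens to 85 mm and grips with 20 to 120 N. Pads are 22 mm wide; open, the fingers measure 114 mm over their backs; the gripper's body (76 mm by 85 mm) begins 54 mm behind the grasp point. The pads swing forward as they close: fully open they stand 13 mm farther back than shut.
Start: joints at [1.013, 0.053, 1.613, -0, 1.476, -0.119], TCP at [0.266, 0.566, 0.231] pointing down, gripper open.
Joint ranges: [-3.01, 3.01], [-1.01, 2.22], [0.06, 2.58], [-1.02, 4.17], [0.09, 2.62], [-3.14, 3.14]. Speed limits (rad/s): [2.57, 2.57, 3.14, 3.14, 3.14, 3.14].

## Interface

Orientations are given as a unit quaternion [w, x, y, z].
In Python, from plant import state, eyes, job_done gives the robot as it stands.
- The arm moves only by the tool apply_moves, never from a script. Its argument "commands" is a list of rows, each an object with "linear": the shift along the tool's x, y, z in m, a list of three; "delta_rot": the turn, a rotation vector about the tool's x, y, z in degrees, a list of three; "fingers": the closure in counts, from 0 (fully open) to 255 (shut). In form: [{"linear": [x, y, z], "delta_rot": [wx, wy, wz], "fingers": fingers}, ...]. A call has exactly 8 rows; each row is the pose to reach, as a shift and turn from the pose commanded when the call began, along the tool's axes at that moment; what a row does not reach only later rows make up. A row lasts 1/10 s, in which the tool goes at most 50 mm and 8.59 degrees, less where a joint would pass 70% of its speed; a pose out of reach is approached as far as the arm can. A call with a gripper value outside its range is refused whole. The fingers move at their own pace and stop on an object; the grip force is fixed at half the most. Time passes only in rows, so rows that repeat a pose let the fingers close, or fill a call up. It gives the time, the measured TCP pose, the force and the opening at its end, in the units of the state.
- state(): the state, without advancing time (a new reading comes with each control period).
- eyes.grab_frame(name): name is "scene" or "side" or "wrist"; returns the picture (480x640x3 uint8, red, green, blue); there is no depth.
- eyes.camera_params(name): a dict with "fx", "fy", "cx", "cy" (pixels), "position" and "rotation" of the camera in the world; the wrist camera has in their place "T_tool_cam" (4x4, takes a point from camera to tool coordinates, whose origin is the TCP and whose axes are the flange's). Camera axes: x right, y down, z forward; pixel columns grow to the right and rows downward; lengths in m; the calibration is good to about 2 mm. The wrist camera is an equidistant fisheye: a pixel r from the principal point sees the ray r / f radians off the axis. A picture is of the moment at which its call begins: read the wrist's pose just before it. camera_params takes no time and is no camera call.
- job_done(): hands the job in, once; it reports no verdict.
The state is a dict: "time": time; "joint_pos": joint angles; "joint_vel": joint speeds; "joint_efforts": joint torques, N m; "tool_pos": TCP position; "tool_rot": TCP orientation; "contact_force": force on the tool from outside, world axes, zero at the start; "ft_torque": the same for the moment, N m; "gripper_width": opening from 0.0 (shut) to 1.0 (fully open).
Only numpy, scipy, OpenCV 4.12 (cv2) and the standard library are available. Lean on these libraries where they do the work, as an engineer would, in place of code of your own. Each camera call takes 0.05 s, during which the arm holds its last target.

## Working session

There is one attempt and no reset: what is moved stays moved. The work goes in short steps, Python scripts to look and compute and a tool call to move; the robot and the scene stay as the last step left them, time stands still between calls to the robot, and variables do not carry over. Pictures are saved under pics/ and viewed, and the job is handed in when it is done.

Besides the shell and the picture viewer there is one more tool, called after "Call:" in YAML: its name, and indented under it one key for each argument. apply_moves: Moves the arm, as the interface text tells. Its arguments: {"type":"object","properties":{"commands":{"type":"array","items":{"type":"object","properties":{"linear":{"type":"array","items":{"type":"number"}},"delta_rot":{"type":"array","items":{"type":"number"}},"fingers":{"type":"number"}}}}},"required":["commands"]}

```bash
mkdir -p pics; ls
python3 - <<'E'
from plant import state, eyes
import cv2
s=state();print({k:(v if not hasattr(v,'round') else v) for k,v in s.items()})
for n in ['scene','side','wrist']:
    im=eyes.grab_frame(n); cv2.imwrite(f'pics/{n}0.png',im[:,:,::-1]); print(n,eyes.camera_params(n))
E
```

```text
pics
{'time': 0.0, 'joint_pos': array([ 1.01299609e+00,  5.33739941e-02,  1.61430474e+00, -1.44627811e-05,
        1.47601115e+00, -1.19010463e-01]), 'joint_vel': array([ 0.00064701,  0.00125105, -0.00060924,  0.00153259,  0.00186261,
        0.0015733 ]), 'joint_efforts': array([ 2.98788163e-04, -3.93684626e+01, -3.70174277e+01, -1.76759359e-04,
        7.21246353e-03,  1.60453261e-06]), 'tool_pos': array([0.26520025, 0.56524774, 0.23004599]), 'tool_rot': array([-3.41332723e-04,  2.17638260e-01,  9.76028938e-01, -9.91532802e-04]), 'contact_force': array([ 0.05305036, -0.11837445,  0.28637152]), 'ft_torque': array([-0.01648248, -0.0143335 , -0.06330748]), 'gripper_width': 1.0004201978442049}
scene {'fx': 529.9662381365293, 'fy': 529.9662381365293, 'cx': 317.9627136434976, 'cy': 236.98514281528017, 'position': array([1.04262843, 0.92443653, 1.03456659]), 'rotation': array([-0.10543893,  0.22318761,  0.8801698 , -0.40542699])}
side {'fx': 542.8519027425212, 'fy': 542.8519027425212, 'cx': 319.7789808886594, 'cy': 242.2996980107386, 'position': array([0.27840235, 0.98365886, 1.20047523]), 'rotation': array([ 0.04128469, -0.09918432,  0.92194812, -0.37211519])}
wrist {'fx': 371.64829954431775, 'fy': 371.64829954431775, 'cx': 323.81675617608346, 'cy': 240.47973813362458, 'T_tool_cam': array([[-3.04513589e-04, -9.50612334e-01, -3.10380570e-01,
         7.86642902e-02],
       [ 9.99999256e-01,  7.70481845e-05, -1.21707463e-03,
        -8.43188846e-04],
       [ 1.18088041e-03, -3.10380709e-01,  9.50611604e-01,
        -1.42358402e-01],
       [ 0.00000000e+00,  0.00000000e+00,  0.00000000e+00,
         1.00000000e+00]])}
```

View pics/scene0.png

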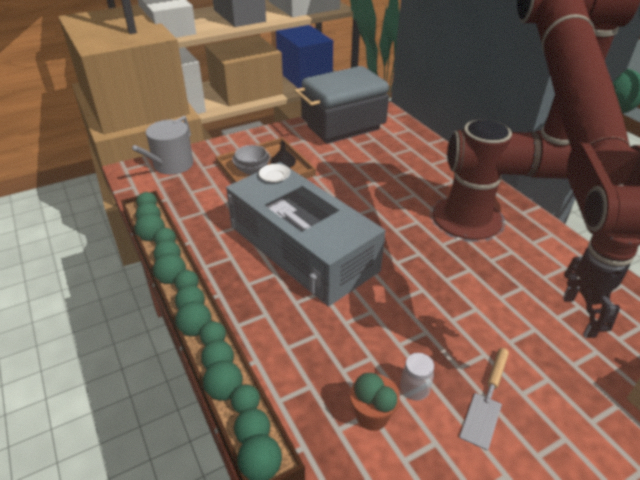

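View pics/side0.png

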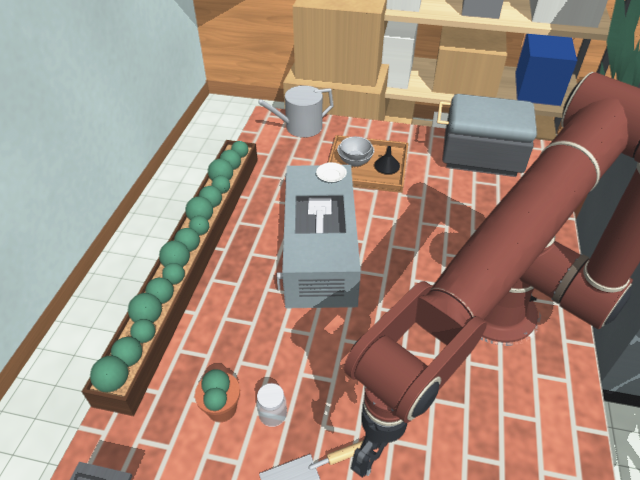

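View pics/wrist0.png

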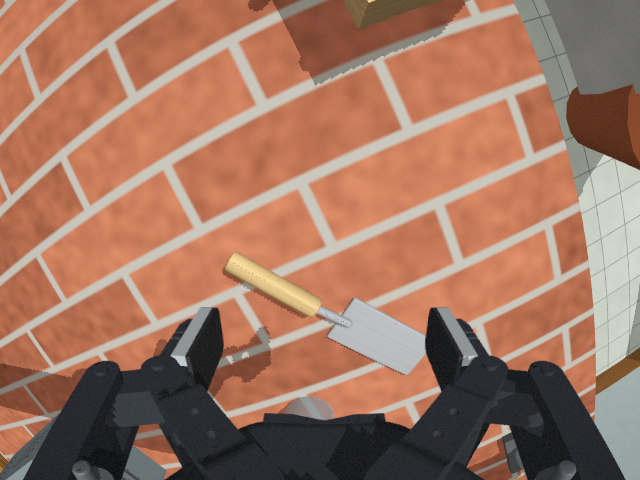

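The arm is clear of the cabinet in both fixed views. The hatch is at about (320,215) in the side view and (305,205) in the scene view. I'll enlarge both.

```bash
cat > h.py <<'E'
import numpy as np, cv2
from scipy.spatial.transform import Rotation as R
from plant import eyes,state
def q2R(q): return R.from_quat([q[1],q[2],q[3],q[0]])
def fixed(n):
    p=eyes.camera_params(n); return p,q2R(p['rotation'])
def ray(n,u,v):
    p,r=fixed(n); d=r.apply([(u-p['cx'])/p['fx'],(v-p['cy'])/p['fy'],1]); return np.array(p['position']),d
def onz(n,u,v,z):
    o,d=ray(n,u,v); return o+d*(z-o[2])/d[2]
def proj(n,X):
    p,r=fixed(n); c=r.inv().apply(np.atleast_2d(X)-p['position']); return np.c_[c[:,0]/c[:,2]*p['fx']+p['cx'],c[:,1]/c[:,2]*p['fy']+p['cy']]
def wray(u,v,s):
    p=eyes.camera_params('wrist');a=np.array([u-p['cx'],v-p['cy']]);rr=np.hypot(*a);t=rr/p['fx']
    d=np.r_[np.sin(t)*a/max(rr,1e-9),np.cos(t)];T=p['T_tool_cam'];r=q2R(s['tool_rot'])
    return np.array(s['tool_pos'])+r.apply(T[:3,3]), r.apply(T[:3,:3]@d)
def wonz(u,v,z,s):
    o,d=wray(u,v,s); return o+d*(z-o[2])/d[2]
def wproj(X,s):
    p=eyes.camera_params('wrist');T=p['T_tool_cam'];r=q2R(s['tool_rot'])
    t=r.inv().apply(np.atleast_2d(X)-s['tool_pos']);c=(t-T[:3,3])@T[:3,:3]
    rr=np.hypot(c[:,0],c[:,1]);th=np.arctan2(rr,c[:,2]);return np.c_[p['cx']+th*p['fx']*c[:,0]/rr,p['cy']+th*p['fx']*c[:,1]/rr]
E
python3 - <<'E'
import cv2
a=cv2.imread('pics/side0.png')[150:320,260:380]; b=cv2.imread('pics/scene0.png')[150:310,215:395]
cv2.imwrite('pics/sidez.png',cv2.resize(a,None,fx=3.5,fy=3.5,interpolation=2));cv2.imwrite('pics/scenez.png',cv2.resize(b,None,fx=3.5,fy=3.5,interpolation=2))
E
```

```text
(no output)
```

View pics/sidez.png

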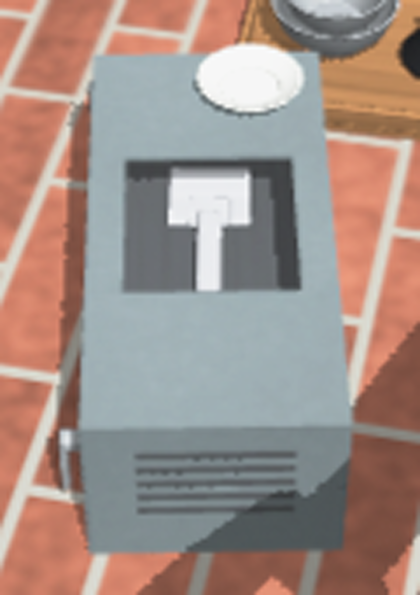

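View pics/scenez.png

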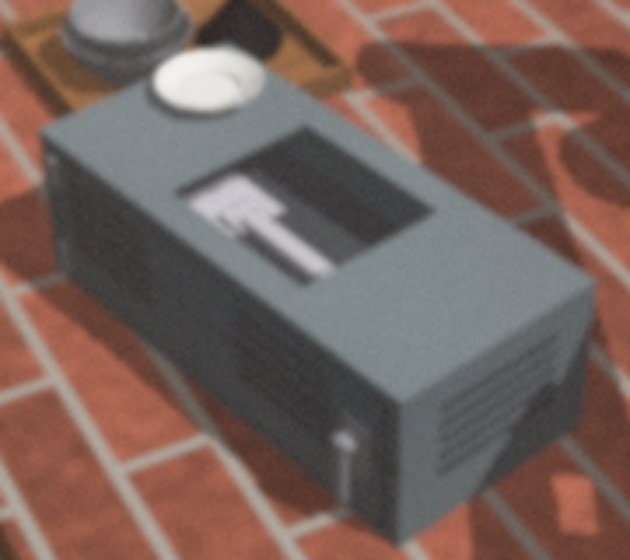

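```bash
cat > m.py <<'E'
from h import *
L={'side':((260,150),dict(h=[(123,158),(293,158),(301,291),(122,291)],r=[(95,57),(318,52),(350,427),(78,428)])),
 'scene':((215,150),dict(h=[(177,192),(307,127),(434,210),(306,285)],r=[(42,130),(592,284),(401,400)]))}
f=lambda n,x,y,z:onz(n,L[n][0][0]+(x+.5)/3.5-.5,L[n][0][1]+(y+.5)/3.5-.5,z)
for n in L:
  for k in 'hr':
    P=np.array([f(n,x,y,.15) for x,y in L[n][1][k]]);print(n,k,P[:,:2].round(4).tolist(),'sides',np.linalg.norm(np.diff(np.r_[P,P[:1]],axis=0),axis=1).round(3), P.mean(0).round(4))
    if k=='h':
      c=P.mean(0);ey=(P[2]+P[3]-P[0]-P[1]);print(' yaw of +y', np.degrees(np.arctan2(-ey[0],ey[1])))
      ex=P[0]+P[3]-P[1]-P[2];print(' yaw of +x', np.degrees(np.arctan2(ex[1],ex[0])))
# handle: side
for n,a,b in [('side',(209,212),(208,289)),('scene',(240,212),(322,275))]:
  A=f(n,*a,.098);B=f(n,*b,.098);d=B-A;print(n,'handle',A.round(4),B.round(4),'yaw +y',np.degrees(np.arctan2(-d[0],d[1])))
bl=[(172,168),(251,170),(251,226),(169,222)]
print('blade side',np.array([f('side',*q,.087) for q in bl]).round(4)[:,:2].tolist())
print('saucer',f('side',249,78,.16),f('scene',208,82,.16))
E
python3 m.py
```

```text
side h [[0.6105, -0.1799], [0.471, -0.21], [0.4359, -0.0562], [0.5726, -0.0267]] sides [0.143 0.158 0.14  0.158] [ 0.5225 -0.1182  0.15  ]
 yaw of +y 13.379377852192706
 yaw of +x 12.19187092350387
side r [[0.6682, -0.3069], [0.4756, -0.3557], [0.3755, 0.0743], [0.5693, 0.1173]] sides [0.199 0.442 0.199 0.435] [ 0.5221 -0.1178  0.15  ]
scene h [[0.6053, -0.175], [0.4738, -0.2058], [0.438, -0.0586], [0.5681, -0.0246]] sides [0.135 0.151 0.135 0.155] [ 0.5213 -0.116   0.15  ]
 yaw of +y 13.791125736893116
 yaw of +x 13.907161839255322
scene r [[0.6685, -0.3053], [0.3798, 0.0754], [0.5672, 0.1173]] sides [0.478 0.192 0.435] [ 0.5385 -0.0375  0.15  ]
side handle [ 0.5378 -0.185   0.098 ] [ 0.5187 -0.0938  0.098 ] yaw +y 11.860032969098118
scene handle [ 0.5451 -0.1899  0.098 ] [ 0.5234 -0.0854  0.098 ] yaw +y 11.735714748959214
blade side [[0.5847, -0.2458], [0.5159, -0.2579], [0.5015, -0.187], [0.5713, -0.1771]]
saucer [ 0.5260213  -0.29438268  0.16      ] [ 0.52364545 -0.29126377  0.16      ]
```

```bash
cat >> h.py <<'E'
def Rt(yaw,th):  # tool x along scraper +x (yaw deg = rotation of cabinet-like frame), leaned th deg: +x end up
    a=np.radians(yaw); ex=np.array([np.cos(a),np.sin(a),0]); ey=np.array([-np.sin(a),np.cos(a),0])
    M=np.c_[ey,ex,[0,0,-1]]; return R.from_rotvec(np.radians(th)*ex)*R.from_matrix(M)
def rel(p,Rg,p0,R0):
    return R0.inv().apply(np.array(p)-p0), np.degrees((R0.inv()*Rg).as_rotvec())
E
python3 - <<'E'
from h import *
s=state();l,r=rel([.525,-.10,.27],Rt(12,0),s['tool_pos'],q2R(s['tool_rot']));print(l,r)
E
```

```text
[-0.51779083 -0.49204027 -0.03896829] [-8.81876477e-02  3.23871642e-02  5.28572982e+01]
```

Call:
apply_moves:
  commands:
    - {"linear": [-0.025,-0.024,-0.005],"delta_rot": [0,0,3],"fingers": 0}
    - {"linear": [-0.058,-0.055,-0.01],"delta_rot": [0,0,6],"fingers": 0}
    - {"linear": [-0.091,-0.086,-0.016],"delta_rot": [0,0,10],"fingers": 0}
    - {"linear": [-0.124,-0.118,-0.022],"delta_rot": [0,0,13],"fingers": 0}
    - {"linear": [-0.157,-0.149,-0.028],"delta_rot": [0,0,17],"fingers": 0}
    - {"linear": [-0.19,-0.181,-0.034],"delta_rot": [0,0,20],"fingers": 0}
    - {"linear": [-0.223,-0.212,-0.039],"delta_rot": [0,0,24],"fingers": 0}
    - {"linear": [-0.256,-0.243,-0.039],"delta_rot": [0,0,27],"fingers": 0}

```text
time: 0.95
tool_pos: [0.3945, 0.2354, 0.2711]
tool_rot: [0.001, 0.44, 0.898, 0.001]
contact_force: [0.7, -0.2, -0.2]
gripper_width: 0.998
```

Run:
```python
from h import *
s=state();l,r=rel([.525,-.10,.27],Rt(12,0),s['tool_pos'],q2R(s['tool_rot']));print(l,r)
```

```text
[-0.34511148 -0.10214597  0.00111819] [1.06336572e-01 9.43511296e-03 2.57402313e+01]
```

Call:
apply_moves:
  commands:
    - {"linear": [-0.044,-0.013,0],"delta_rot": [0,0,3.5],"fingers": 60}
    - {"linear": [-0.09,-0.026,0],"delta_rot": [0,0,7],"fingers": 60}
    - {"linear": [-0.136,-0.04,0],"delta_rot": [0,0,10.5],"fingers": 60}
    - {"linear": [-0.182,-0.054,0],"delta_rot": [0,0,14],"fingers": 60}
    - {"linear": [-0.228,-0.067,0],"delta_rot": [0,0,17.5],"fingers": 60}
    - {"linear": [-0.274,-0.081,0],"delta_rot": [0,0,21],"fingers": 60}
    - {"linear": [-0.32,-0.095,0],"delta_rot": [0,0,24],"fingers": 60}
    - {"linear": [-0.345,-0.102,0],"delta_rot": [0,0,26],"fingers": 60}

```text
time: 1.75
tool_pos: [0.5256, -0.1012, 0.2698]
tool_rot: [-0.0, 0.632, 0.775, -0.0]
contact_force: [-0.4, 0.7, -0.3]
gripper_width: 0.766
```

Run:
```python
from h import *
s=state();im=eyes.grab_frame('wrist')[:,:,::-1];cv2.imwrite('pics/wrist1.png',im)
np.save('s1.npy',np.r_[s['tool_pos'],s['tool_rot']]);print(s)
```

```text
{'time': 1.75, 'joint_pos': array([-3.28977152e-01, -1.83082696e-01,  1.77411813e+00, -6.58083756e-04,
        1.55104707e+00, -5.31175438e-01]), 'joint_vel': array([-0.35014071,  0.33002919, -0.28316158,  0.02295175, -0.03136653,
       -0.02160506]), 'joint_efforts': array([  0.3900786 , -30.96149325, -36.93392515,  -0.20858045,
        -0.05142887,  -0.05331351]), 'tool_pos': array([ 0.5255572 , -0.10120573,  0.26975033]), 'tool_rot': array([-1.15177521e-04,  6.32124854e-01,  7.74866441e-01, -3.93633978e-04]), 'contact_force': array([-0.40131566,  0.68009049, -0.25868319]), 'ft_torque': array([ 0.02681546, -0.03536891,  0.01645353]), 'gripper_width': 0.7655253306844269}
```

View pics/wrist1.png

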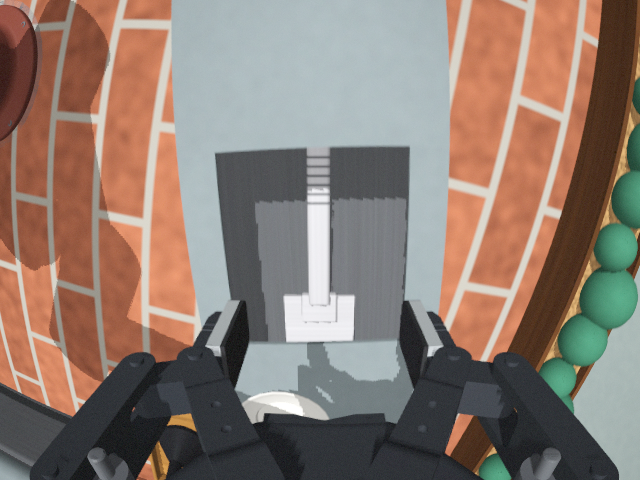

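The wrist view shows the hatch corners near (217,153), (409,147), (397,342) and (232,342). The handle runs from (319,150) to (318,300), with the blade at about (320,318). The arm was still settling, so I'll grab a second frame and measure from that.

Run:
```python
from h import *
s=state();im=eyes.grab_frame('wrist')[:,:,::-1].copy();cv2.imwrite('pics/wrist2.png',im)
print(s['tool_pos'],s['tool_rot'],np.abs(s['joint_vel']).max())
import pickle;pickle.dump(s,open('s2.pkl','wb'))
z=cv2.resize(im[140:360,200:420],None,fx=2.7,fy=2.7,interpolation=2);cv2.imwrite('pics/wrist2z.png',z)
```

```text
[ 0.52626655 -0.10328552  0.26955206] [ 5.74551191e-04  6.33110223e-01  7.74060710e-01 -1.06433136e-03] 0.0632060590424011
```

View pics/wrist2z.png

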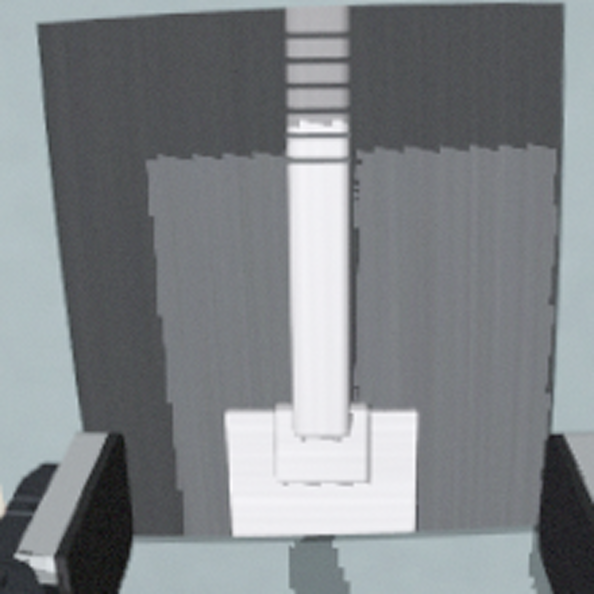

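Run:
```python
from h import *
import pickle;s=pickle.load(open('s2.pkl','rb'))
f=lambda x,y,z:wonz(200+(x+.5)/2.7-.5,140+(y+.5)/2.7-.5,z,s)
P=np.array([f(*q,.15) for q in [(38,23),(564,4),(550,532),(97,537)]]);print(P.round(4)[:,:2].tolist(),P.mean(0),np.linalg.norm(np.diff(np.r_[P,P[:1]],axis=0),axis=1))
for a,b in [((38,23),(85,430)),((564,4),(553,430)),]:
  d=f(*b,.15)-f(*a,.15);print('edge yaw',np.degrees(np.arctan2(d[0],-d[1])))
for z,a,b in [(.098,(286,10),(297,430)),(.098,(350,10),(349,430))]:
  A=f(*a,z);B=f(*b,z);d=A-B;print('handle',A,B,np.degrees(np.arctan2(-d[0],d[1])))
for q in [(225,410),(417,411)]:print('blade root',f(*q,.087))
print('bar end', f(323,437,.098))
```

```text
[[0.4363, -0.058], [0.5719, -0.0263], [0.6107, -0.1815], [0.4715, -0.212]] [ 0.52260157 -0.11946275  0.15      ] [0.13924811 0.15993523 0.14247998 0.15795893]
edge yaw 13.506329511972657
edge yaw 13.601860100759602
handle [ 0.49919703 -0.04683401  0.098     ] [ 0.52949751 -0.18742166  0.098     ] 12.162755152183959
handle [ 0.51864448 -0.04296336  0.098     ] [ 0.54735286 -0.18377379  0.098     ] 11.523513880221415
blade root [ 0.5031792  -0.19046537  0.087     ]
blade root [ 0.57110351 -0.17700068  0.087     ]
bar end [ 0.53896286 -0.18831161  0.098     ]
```

```bash
cat > path.py <<'E'
import numpy as np
# 2D hatch frame (mm): y along cabinet, z above deck. scraper (yo,zo,th)
def pts(yo,zo,th,xs=40,g=3):
    c,s=np.cos(np.radians(th)),np.sin(np.radians(th))
    T=lambda x,z:np.array([yo+x*c-z*s, zo+x*s+z*c]).T
    def rect(x0,x1,z0,z1,n=60):
        t=np.linspace(0,1,n);return np.r_[T(x0+(x1-x0)*t,z0+0*t),T(x0+(x1-x0)*t,z1+0*t),T(x0+0*t,z0+(z1-z0)*t),T(x1+0*t,z0+(z1-z0)*t)]
    return np.r_[rect(-60,125,0,16),rect(-125,-55,0,5)], rect(xs-43,xs+43,g+73,g+180), rect(xs-18,xs+18,g,g+73)
def clear(P):
    y,z=P[:,0],P[:,1]; d=[]
    d.append(z.min()); d.append(np.where(z<68,216-abs(y),999).min())
    for sg in (-1,1):   # roof slab sg*y>80, 64<z<68
        dy=np.maximum(80-sg*y,0); dz=np.maximum(np.maximum(64-z,z-68),0); dd=np.hypot(dy,dz); d.append(dd.min())
    # saucer y -230..-132 z 68..84
    dy=np.maximum(np.maximum(-228-y,y+130),0);dz=np.maximum(np.maximum(68-z,z-84),0);d.append(np.hypot(dy,dz).min())
    return np.array(d).round(0)
if __name__=='__main__':
    W=[(-12,0,0),(-12,8,0),(-68,14,0),(-76,38,15),(-74,43,18),(-60,50,19),(-30,62,21),(0,80,23),(40,105,25),(90,140,25),(90,260,25)]
    for a,b in zip(W[:-1],W[1:]):
        for t in (.25,.5,.75,1):
            q=tuple(np.array(a)*(1-t)+np.array(b)*t); S,B,F=pts(*q); print(np.round(q,0),'S',clear(S),'B',clear(B),'F',clear(F))
E
python3 path.py
python3 - <<'E'
from h import *
s=state()
for p in ([.518,-.0908,.130],[.518,-.0908,.0845]):
  print(rel(p,Rt(11.8,0),s['tool_pos'],q2R(s['tool_rot'])),s['tool_pos'])
E
```

```text
[-12.   2.   0.] S [ 2. 79. 47. 46. 61.] B [ 78. 999.  66.  13. 115.] F [  5. 170.  90.  34. 140.]
[-12.   4.   0.] S [ 4. 79. 45. 44. 59.] B [ 80. 999.  66.  15. 115.] F [  7. 170.  90.  34. 140.]
[-12.   6.   0.] S [ 6. 79. 43. 42. 57.] B [ 82. 999.  66.  17. 115.] F [  9. 170.  90.  34. 140.]
[-12   8   0] S [ 8. 79. 41. 40. 55.] B [ 84. 999.  67.  18. 115.] F [ 11. 170.  90.  34. 140.]
[-26.  10.   0.] S [10. 65. 38. 38. 54.] B [ 86. 999.  54.  29. 101.] F [ 12. 184.  76.  48. 126.]
[-40.  11.   0.] S [11. 51. 37. 37. 51.] B [ 87. 999.  42.  42.  87.] F [ 14. 198.  62.  62. 112.]
[-54.  12.   0.] S [12. 37. 36. 37. 43.] B [ 88. 999.  31.  55.  73.] F [ 16. 184.  48.  76.  98.]
[-68  14   0] S [14. 23. 34. 41. 38.] B [ 90. 999.  24.  69.  59.] F [ 17. 170.  34.  90.  84.]
[-70.  20.   4.] S [12. 21. 29. 33. 36.] B [ 96. 999.  28.  79.  53.] F [ 24. 165.  29.  95.  78.]
[-72.  26.   8.] S [10. 19. 23. 31. 33.] B [101. 999.  33.  91.  48.] F [ 32. 161.  24.  98.  72.]
[-74.  32.  11.] S [ 8. 18. 17. 32. 30.] B [106. 999.  38. 103.  44.] F [ 39. 157.  21.  99.  67.]
[-76  38  15] S [
[... 2444 characters left out ...]
. 207.  84. 245.]
[ 90. 170.  25.] S [117. 999.  75.  88. 111.] B [238. 999. 217. 171. 241.] F [182. 999. 220. 114. 258.]
[ 90. 200.  25.] S [147. 999.  97. 115. 124.] B [268. 999. 241. 201. 261.] F [212. 999. 237. 144. 271.]
[ 90. 230.  25.] S [177. 999. 123. 143. 142.] B [298. 999. 266. 231. 283.] F [242. 999. 257. 174. 286.]
[ 90 260  25] S [207. 999. 150. 170. 163.] B [328. 999. 293. 261. 306.] F [272. 999. 278. 204. 304.]
(array([ 0.01137407, -0.00519633,  0.13952758]), array([-0.07458144, -0.00438683, -0.20874785])) [ 0.52555574 -0.10087166  0.26951985]
(array([ 0.0113707 , -0.0051371 ,  0.18502754]), array([-0.07458144, -0.00438683, -0.20874785])) [ 0.52555574 -0.10087166  0.26951985]
```

Call:
apply_moves:
  commands:
    - {"linear": [0.006,-0.003,0.015],"delta_rot": [0,0,0],"fingers": 90}
    - {"linear": [0.011,-0.005,0.035],"delta_rot": [0,0,0],"fingers": 90}
    - {"linear": [0.0115,-0.005,0.06],"delta_rot": [0,0,0],"fingers": 90}
    - {"linear": [0.0115,-0.005,0.085],"delta_rot": [0,0,0],"fingers": 90}
    - {"linear": [0.0115,-0.005,0.11],"delta_rot": [0,0,0],"fingers": 90}
    - {"linear": [0.0115,-0.005,0.13],"delta_rot": [0,0,0],"fingers": 90}
    - {"linear": [0.0115,-0.005,0.145],"delta_rot": [0,0,0],"fingers": 90}
    - {"linear": [0.0115,-0.005,0.145],"delta_rot": [0,0,0],"fingers": 90}

```text
time: 2.65
tool_pos: [0.5155, -0.0858, 0.122]
tool_rot: [-0.003, 0.63, 0.777, -0.001]
contact_force: [-0.0, -0.0, -1.2]
gripper_width: 0.649
```

Run:
```python
from h import *
s=state();im=eyes.grab_frame('wrist')[:,:,::-1].copy();cv2.imwrite('pics/wrist3.png',im)
im=eyes.grab_frame('side')[:,:,::-1][100:330,230:450];cv2.imwrite('pics/side3.png',cv2.resize(im,None,fx=2.5,fy=2.5))
print(s['tool_pos'],s['tool_rot'],s['contact_force'])
for p in ([.518,-.0908,.0845],):
  print(rel(p,Rt(11.8,0),s['tool_pos'],q2R(s['tool_rot'])))
```

```text
[ 0.51549432 -0.08578909  0.121976  ] [-0.00272812  0.62957211  0.77693665 -0.00098049] [-0.00365623 -0.04981791 -1.23867164]
(array([-0.00553401,  0.00159842,  0.03745207]), array([-0.28435504, -0.17174775,  0.16248789]))
```

View pics/wrist3.png

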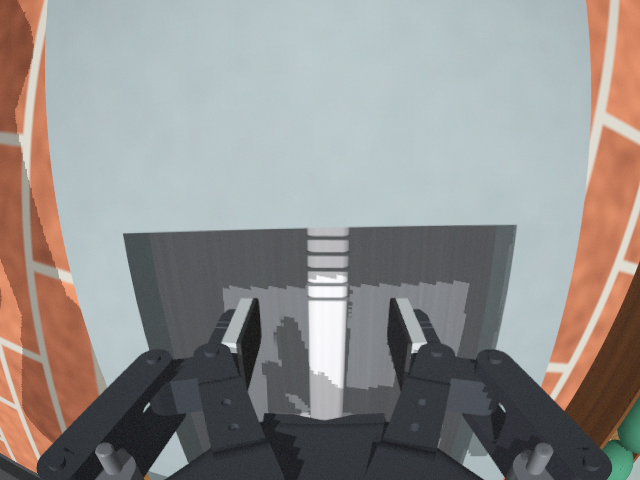

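View pics/side3.png

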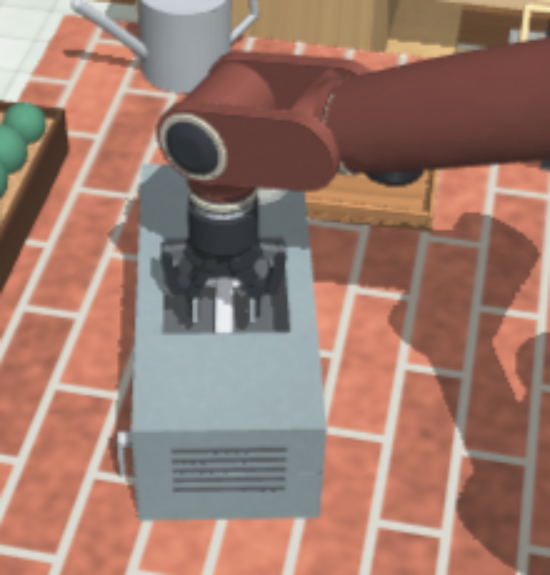

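The handle (columns 307–350) sits between the pads (258 and 390), and the gripper is inside the hatch. I'll re-read the settled state before going deeper.

Run:
```python
from h import *
s=state()
print(s['tool_pos'],s['contact_force'],np.abs(s['joint_vel']).max())
print(rel([.518,-.0908,.0845],Rt(11.8,0),s['tool_pos'],q2R(s['tool_rot'])))
```

```text
[ 0.51781165 -0.08697142  0.12540077] [-0.13532735  0.04622715 -0.49493588] 0.03250653591531048
(array([-0.00379115, -0.00060653,  0.04090019]), array([ 6.11114647e-05, -8.71747496e-03,  1.19913540e-01]))
```

Call:
apply_moves:
  commands:
    - {"linear": [-0.003,0,0.01],"delta_rot": [0,0,0],"fingers": 90}
    - {"linear": [-0.004,0,0.02],"delta_rot": [0,0,0],"fingers": 90}
    - {"linear": [-0.004,0,0.03],"delta_rot": [0,0,0],"fingers": 90}
    - {"linear": [-0.004,0,0.036],"delta_rot": [0,0,0],"fingers": 90}
    - {"linear": [-0.004,0,0.04],"delta_rot": [0,0,0],"fingers": 90}
    - {"linear": [-0.004,0,0.041],"delta_rot": [0,0,0],"fingers": 90}
    - {"linear": [-0.004,0,0.041],"delta_rot": [0,0,0],"fingers": 90}
    - {"linear": [-0.004,0,0.041],"delta_rot": [0,0,0],"fingers": 90}

```text
time: 3.55
tool_pos: [0.5191, -0.0918, 0.0847]
tool_rot: [0.0, 0.63, 0.776, 0.0]
contact_force: [-0.0, -0.0, 0.8]
gripper_width: 0.644
```

Call:
apply_moves:
  commands:
    - {"linear": [0,0,0],"delta_rot": [0,0,0],"fingers": 140}
    - {"linear": [0,0,0],"delta_rot": [0,0,0],"fingers": 170}
    - {"linear": [0,0,0],"delta_rot": [0,0,0],"fingers": 200}
    - {"linear": [0,0,0],"delta_rot": [0,0,0],"fingers": 255}
    - {"linear": [0,0,0],"delta_rot": [0,0,0],"fingers": 255}
    - {"linear": [0,0,0],"delta_rot": [0,0,0],"fingers": 255}
    - {"linear": [0,0,0],"delta_rot": [0,0,0],"fingers": 255}
    - {"linear": [0,0,0],"delta_rot": [0,0,0],"fingers": 255}

```text
time: 4.35
tool_pos: [0.5192, -0.0917, 0.0848]
tool_rot: [0.0, 0.63, 0.776, 0.0]
contact_force: [-0.9, 0.7, 4.6]
gripper_width: 0.214
```

Run:
```python
from h import *
s=state()
print(s['tool_pos'],s['contact_force'],s['gripper_width'])
import path
W=[(-12,0,0),(-12,8,0),(-68,14,0),(-76,38,15),(-74,41.5,17),(-50,44,17.5),(-20,53,18.5),(20,70,20),(60,95,22),(100,130,22),(100,260,22)]
for a,b in zip(W[:-1],W[1:]):
    for t in (.5,1):
        q=tuple(np.array(a)*(1-t)+np.array(b)*t); S,B,F=path.pts(*q); print(np.round(q,0),'S',path.clear(S),'B',path.clear(B)[2:],'F',path.clear(F)[2:])
```

```text
[ 0.5191579  -0.09172842  0.08481095] [-0.89764051  0.65662468  4.59285949] 0.21370808958303178
[-12.   4.   0.] S [ 4. 79. 45. 44. 59.] B [ 66.  15. 115.] F [ 90.  34. 140.]
[-12   8   0] S [ 8. 79. 41. 40. 55.] B [ 67.  18. 115.] F [ 90.  34. 140.]
[-40.  11.   0.] S [11. 51. 37. 37. 51.] B [42. 42. 87.] F [ 62.  62. 112.]
[-68  14   0] S [14. 23. 34. 41. 38.] B [24. 69. 59.] F [34. 90. 84.]
[-72.  26.   8.] S [10. 19. 23. 31. 33.] B [33. 91. 48.] F [24. 98. 72.]
[-76  38  15] S [ 6. 18. 10. 35. 27.] B [ 43. 115.  41.] F [ 18. 101.  62.]
[-75.  40.  16.] S [ 5. 19.  9. 35. 26.] B [ 44. 118.  42.] F [ 19. 100.  63.]
[-74.  42.  17.] S [ 5. 21.  7. 36. 26.] B [ 45. 120.  43.] F [20. 99. 63.]
[-62.  43.  17.] S [ 6. 33. 10. 26. 28.] B [ 46. 112.  52.] F [32. 88. 75.]
[-50.  44.  18.] S [ 6. 45. 12. 17. 32.] B [ 48. 104.  63.] F [43. 76. 86.]
[-35.  48.  18.] S [10. 61. 13. 17. 40.] B [55. 98. 77.] F [ 59.  61. 101.]
[-20.  53.  18.] S [13. 76. 13. 18. 44.] B [65. 95. 92.] F [ 74.  46. 116.]
[ 0. 62. 19.] S [20. 96. 19. 20. 44.] B [ 83.  96. 113.] F [ 95.  30. 137.]
[20. 70. 20.] S [ 27. 117.  24.  22.  47.] B [102.  98. 134.] F [117.  25. 158.]
[40. 82. 21.] S [ 38. 138.  21.  28.  58.] B [123. 104. 156.] F [139.  31. 180.]
[60 95 22] S [ 48. 158.  25.  33.  74.] B [145. 109. 178.] F [162.  38. 202.]
[ 80. 112.  22.] S [ 66. 179.  42.  41.  92.] B [172. 118. 204.] F [187.  56. 227.]
[100 130  22] S [ 83. 999.  65.  50. 112.] B [198. 132. 230.] F [212.  73. 252.]
[100. 195.  22.] S [148. 999. 103. 110. 131.] B [246. 197. 268.] F [242. 138. 278.]
[100 260  22] S [213. 999. 159. 171. 172.] B [301. 262. 316.] F [284. 203. 312.]
```

```bash
cat > gen.py <<'E'
import numpy as np,sys,json
from scipy.spatial.transform import Rotation as R
def pose(q,xs=39,g=3): # in frame: x=along handle, y=lateral(tool y), z=down ; mm
    yo,zo,th=q;c,s=np.cos(np.radians(th)),np.sin(np.radians(th))
    return np.array([yo+xs*c-g*s,0,-(zo+xs*s+g*c)])/1000, R.from_euler('y',th,degrees=True)
def call(start,wps):
    p0,R0=pose(start)
    for q in wps:
        p,r=pose(q);l=R0.inv().apply(p-p0);print([round(float(v),4) for v in l],'th',round(q[2]-start[2],2))
def interp(W,n):
    W=np.array(W,float);d=np.r_[0,np.cumsum(np.abs(np.diff(W,axis=0)).sum(1))];t=np.linspace(0,d[-1],n+1)[1:]
    return [tuple(np.interp(x,d,W[:,k]) for k in range(3)) for x in t]
E
python3 - <<'E'
from gen import *
print('A');call((-12,0,0),[(-12,1,0),(-12,3,0),(-12,6,0),(-12,8,0)])
print('B');call((-12,8,0),interp([(-12,8,0),(-68,14,0)],8))
print('C');call((-68,14,0),interp([(-68,14,0),(-76,38,15),(-74,41.5,17)],8))
E
```

```text
A
[0.0, 0.0, -0.001] th 0
[0.0, 0.0, -0.003] th 0
[0.0, 0.0, -0.006] th 0
[0.0, 0.0, -0.008] th 0
B
[-0.007, 0.0, -0.0008] th 0.0
[-0.014, 0.0, -0.0015] th 0.0
[-0.021, 0.0, -0.0023] th 0.0
[-0.028, 0.0, -0.003] th 0.0
[-0.035, 0.0, -0.0037] th 0.0
[-0.042, 0.0, -0.0045] th 0.0
[-0.049, 0.0, -0.0053] th 0.0
[-0.056, 0.0, -0.006] th 0.0
C
[-0.0013, 0.0, -0.005] th 2.17
[-0.0027, 0.0, -0.0099] th 4.35
[-0.0041, 0.0, -0.0148] th 6.52
[-0.0055, 0.0, -0.0198] th 8.7
[-0.0071, 0.0, -0.0247] th 10.87
[-0.0086, 0.0, -0.0296] th 13.05
[-0.01, 0.0, -0.0344] th 15.18
[-0.0086, 0.0, -0.0388] th 17.0
```

Call:
apply_moves:
  commands:
    - {"linear": [0,0,-0.001],"delta_rot": [0,0,0],"fingers": 255}
    - {"linear": [0,0,-0.002],"delta_rot": [0,0,0],"fingers": 255}
    - {"linear": [0,0,-0.004],"delta_rot": [0,0,0],"fingers": 255}
    - {"linear": [0,0,-0.006],"delta_rot": [0,0,0],"fingers": 255}
    - {"linear": [0,0,-0.008],"delta_rot": [0,0,0],"fingers": 255}
    - {"linear": [0,0,-0.01],"delta_rot": [0,0,0],"fingers": 255}
    - {"linear": [0,0,-0.01],"delta_rot": [0,0,0],"fingers": 255}
    - {"linear": [0,0,-0.01],"delta_rot": [0,0,0],"fingers": 255}

```text
time: 5.15
tool_pos: [0.5188, -0.0917, 0.0944]
tool_rot: [0.0, 0.63, 0.776, 0.0]
contact_force: [-0.2, 0.4, -2.2]
gripper_width: 0.217
```

Run:
```python
from h import *
s=state();print(s['tool_pos'],s['contact_force'],s['ft_torque'],s['gripper_width'])
im=eyes.grab_frame('wrist')[:,:,::-1].copy();cv2.imwrite('pics/wrist4.png',im)
im=eyes.grab_frame('scene')[:,:,::-1][100:330,200:420];cv2.imwrite('pics/scene4.png',cv2.resize(im,None,fx=2.5,fy=2.5))
```

```text
[ 0.51883673 -0.09165084  0.09439678] [-0.17704597  0.43635048 -2.23302955] [0.06096316 0.01324371 0.01444524] 0.21683476239058802
```

View pics/wrist4.png

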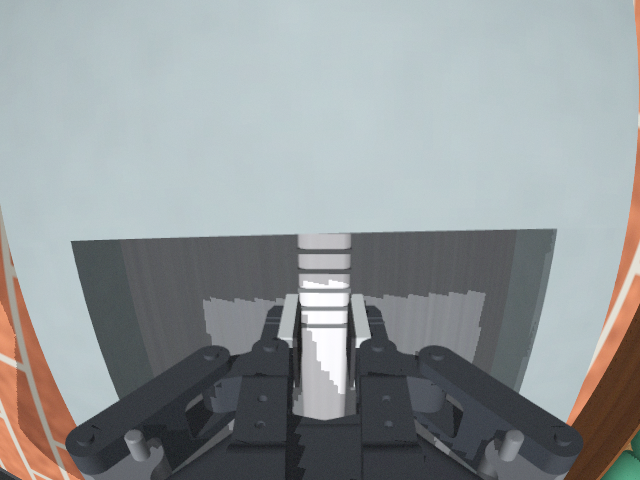

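View pics/scene4.png

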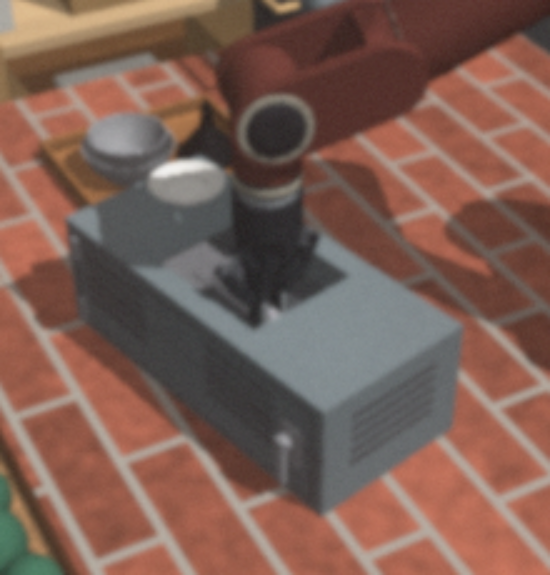

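The force reads -2.2 N, which is the scraper's weight, so it is free of the deck. The handle is still gripped square between the pads, at columns 298–352. Next I slide it toward -y under the roof.

Call:
apply_moves:
  commands:
    - {"linear": [-0.005,0,-0.001],"delta_rot": [0,0,0],"fingers": 255}
    - {"linear": [-0.013,0,-0.002],"delta_rot": [0,0,0],"fingers": 255}
    - {"linear": [-0.022,0,-0.003],"delta_rot": [0,0,0],"fingers": 255}
    - {"linear": [-0.032,0,-0.004],"delta_rot": [0,0,0],"fingers": 255}
    - {"linear": [-0.042,0,-0.005],"delta_rot": [0,0,0],"fingers": 255}
    - {"linear": [-0.051,0,-0.005],"delta_rot": [0,0,0],"fingers": 255}
    - {"linear": [-0.057,0,-0.005],"delta_rot": [0,0,0],"fingers": 255}
    - {"linear": [-0.058,0,-0.005],"delta_rot": [0,0,0],"fingers": 255}

```text
time: 6.05
tool_pos: [0.5308, -0.1493, 0.0993]
tool_rot: [-0.0, 0.631, 0.776, -0.0]
contact_force: [0.3, -0.6, -2.7]
gripper_width: 0.212
```

Run:
```python
from h import *
s=state();print(s['tool_pos'],s['contact_force'],s['ft_torque'],s['gripper_width'])
im=eyes.grab_frame('wrist')[:,:,::-1].copy();cv2.imwrite('pics/wrist5.png',im)
print(state()['tool_pos'])
from gen import *
print('C');call((-70,15,0),interp([(-70,15,0),(-76,38,15),(-74,41.5,17)],8))
```

```text
[ 0.53081546 -0.14925275  0.09926089] [ 0.28576529 -0.60470886 -2.67863408] [ 0.13008702 -0.01163206  0.00507139] 0.2119893046404369
[ 0.53072387 -0.14891251  0.09920515]
C
[-0.001, 0.0, -0.0049] th 2.19
[-0.0021, 0.0, -0.0097] th 4.39
[-0.0032, 0.0, -0.0145] th 6.58
[-0.0044, 0.0, -0.0194] th 8.78
[-0.0057, 0.0, -0.0242] th 10.97
[-0.007, 0.0, -0.029] th 13.17
[-0.0079, 0.0, -0.0337] th 15.28
[-0.0066, 0.0, -0.0378] th 17.0
```

View pics/wrist5.png

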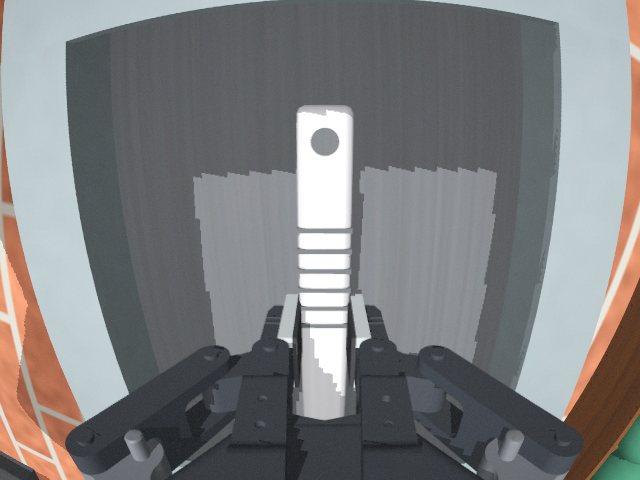

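The whole handle end is now visible inside the hatch, with its tip at (325,106). I'll check that against the expected geometry.

Run:
```python
from h import *
s=state()
e=wonz(325,106,.1127,s);print(e, q2R(s['tool_rot']).inv().apply(e-s['tool_pos']))
a=np.radians(13.4);d=e-[.5224,-.1185,0];print('hatch frame', np.cos(a)*d[0]+np.sin(a)*d[1], -np.sin(a)*d[0]+np.cos(a)*d[1])
for q in [(66,41),(559,22)]:print(wonz(*q,.15,s))
```

```text
[ 0.51402397 -0.06637799  0.1127    ] [ 0.08420762  0.00055428 -0.01348017]
hatch frame 0.00393116579452959 0.05264416261727074
[ 0.43634604 -0.0577815   0.15      ]
[ 0.57201162 -0.02545864  0.15      ]
```

Call:
apply_moves:
  commands:
    - {"linear": [-0.001,0,-0.004],"delta_rot": [0,1.5,0],"fingers": 255}
    - {"linear": [-0.002,0,-0.009],"delta_rot": [0,4,0],"fingers": 255}
    - {"linear": [-0.003,0,-0.0145],"delta_rot": [0,6.5,0],"fingers": 255}
    - {"linear": [-0.004,0,-0.0195],"delta_rot": [0,9,0],"fingers": 255}
    - {"linear": [-0.005,0,-0.0245],"delta_rot": [0,11,0],"fingers": 255}
    - {"linear": [-0.006,0,-0.0295],"delta_rot": [0,13.5,0],"fingers": 255}
    - {"linear": [-0.006,0,-0.034],"delta_rot": [0,15.5,0],"fingers": 255}
    - {"linear": [-0.006,0,-0.038],"delta_rot": [0,17,0],"fingers": 255}

```text
time: 6.9
tool_pos: [0.5321, -0.1545, 0.1378]
tool_rot: [-0.115, 0.623, 0.768, 0.094]
contact_force: [0.2, 0.5, -2.4]
gripper_width: 0.219
```

Run:
```python
from h import *
s=state();print(s['tool_pos'],s['contact_force'],s['ft_torque'],s['gripper_width'])
im=eyes.grab_frame('wrist')[:,:,::-1].copy();cv2.imwrite('pics/wrist6.png',im)
im=eyes.grab_frame('side')[:,:,::-1][100:330,230:450];cv2.imwrite('pics/side6.png',cv2.resize(im,None,fx=2.5,fy=2.5))
s=state();r=q2R(s['tool_rot']);print(s['tool_pos'],s['contact_force'],np.degrees((Rt(11.8,0).inv()*r).as_rotvec()))
# scraper pose from tool
a=np.radians(13.4);C=np.array([.5224,-.1185,.082])
for x,n in [(86,'end'),(-164,'edge'),(-39,'mid')]:
  P=s['tool_pos']+r.apply([x/1000,0,.003])-C;print(n,(np.array([np.cos(a)*P[0]+np.sin(a)*P[1],-np.sin(a)*P[0]+np.cos(a)*P[1],P[2]])*1000).round(1))
```

```text
[ 0.53214408 -0.15447792  0.1378479 ] [ 0.240366    0.47224519 -2.40348286] [-0.12007979 -0.04393037  0.00642093] 0.21894305090883687
[ 0.53239945 -0.15494616  0.13792814] [-0.13256694 -0.09680799 -1.94288439] [-0.04570235 16.98184697 -0.03875746]
end [ 3.5 45.3 78.2]
edge [  -2.9 -193.7    5.2]
mid [  0.3 -74.2  41.7]
```

View pics/wrist6.png

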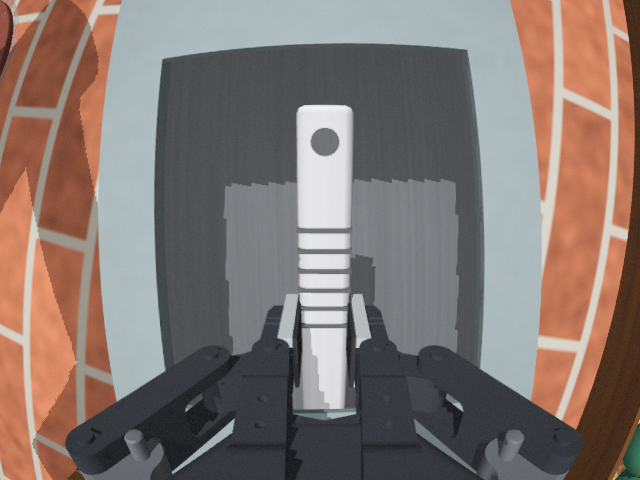

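View pics/side6.png

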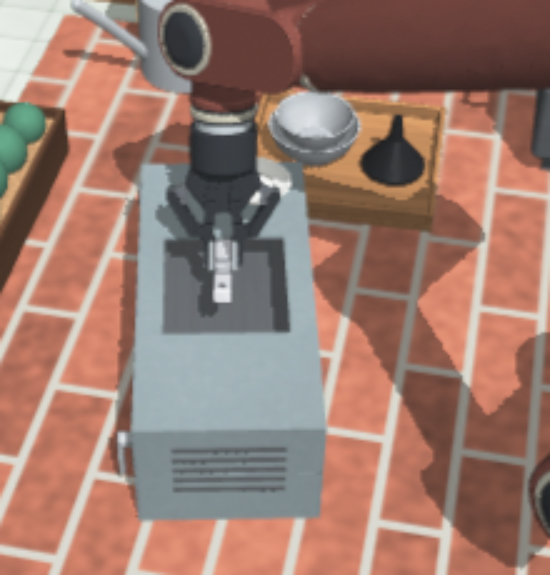

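The handle tip is still at (325,106) in the wrist picture, so it has not slipped in the grip. Its end is above the roof and the force is weight only. Next I draw it out.

Run:
```python
from gen import *
print('D');call((-74,41.5,17),interp([(-74,41.5,17),(-50,44,17.5),(-20,53,18.5),(0,61.5,19.2)],8))
print('E');call((0,61.5,19),interp([(0,61.5,19),(20,70,20),(60,95,22),(100,130,22)],8))
print('F');call((100,130,22),interp([(100,130,22),(100,250,22)],4))
```

```text
D
[0.0105, 0.0, 0.0019] th 0.22
[0.0211, 0.0, 0.0038] th 0.45
[0.0307, 0.0, 0.0042] th 0.73
[0.0401, 0.0, 0.004] th 1.03
[0.0495, 0.0, 0.0039] th 1.33
[0.0587, 0.0, 0.0033] th 1.62
[0.0676, 0.0, 0.0021] th 1.91
[0.0765, 0.0, 0.001] th 2.2
E
[0.0157, 0.0, -0.0016] th 0.73
[0.0308, 0.0, -0.0046] th 1.4
[0.0454, 0.0, -0.0084] th 2.04
[0.0601, 0.0, -0.0123] th 2.68
[0.0744, 0.0, -0.017] th 3.0
[0.0885, 0.0, -0.0228] th 3.0
[0.1026, 0.0, -0.0285] th 3.0
[0.1166, 0.0, -0.0342] th 3.0
F
[0.0112, 0.0, -0.0278] th 0.0
[0.0225, 0.0, -0.0556] th 0.0
[0.0337, 0.0, -0.0834] th 0.0
[0.045, 0.0, -0.1113] th 0.0
```

Call:
apply_moves:
  commands:
    - {"linear": [0.008,0,0.0015],"delta_rot": [0,0.2,0],"fingers": 255}
    - {"linear": [0.018,0,0.003],"delta_rot": [0,0.4,0],"fingers": 255}
    - {"linear": [0.029,0,0.004],"delta_rot": [0,0.7,0],"fingers": 255}
    - {"linear": [0.04,0,0.004],"delta_rot": [0,1,0],"fingers": 255}
    - {"linear": [0.05,0,0.004],"delta_rot": [0,1.3,0],"fingers": 255}
    - {"linear": [0.06,0,0.003],"delta_rot": [0,1.6,0],"fingers": 255}
    - {"linear": [0.07,0,0.002],"delta_rot": [0,2,0],"fingers": 255}
    - {"linear": [0.077,0,0.001],"delta_rot": [0,2,0],"fingers": 255}

```text
time: 7.8
tool_pos: [0.5167, -0.0812, 0.1594]
tool_rot: [-0.128, 0.622, 0.766, 0.104]
contact_force: [0.5, -0.9, -2.1]
gripper_width: 0.217
```

```bash
cat > chk.py <<'E'
from h import *
s=state();r=q2R(s['tool_rot']);print(s['time'],s['tool_pos'],s['contact_force'],np.degrees((Rt(11.8,0).inv()*r).as_rotvec()),s['joint_pos'].round(2))
a=np.radians(13.4);C=np.array([.5224,-.1185,.082])
for x,n in [(86,'end'),(-164,'edge'),(-39,'mid')]:
  P=s['tool_pos']+r.apply([x/1000,0,.003])-C;print(n,(np.array([np.cos(a)*P[0]+np.sin(a)*P[1],-np.sin(a)*P[0]+np.cos(a)*P[1],P[2]])*1000).round(1))
E
python3 chk.py
```

```text
7.8 [ 0.51666972 -0.08120997  0.15935877] [ 0.47653859 -0.93997363 -2.10973968] [-5.34325203e-03  1.90026759e+01 -7.52805921e-02] [-0.44 -0.03  1.84  0.26  1.53 -0.69]
end [  5.3 119.9 102.5]
edge [  -1.  -116.4   21.1]
mid [ 2.1  1.7 61.8]
```

Call:
apply_moves:
  commands:
    - {"linear": [0.012,0,-0.001],"delta_rot": [0,0.5,0],"fingers": 255}
    - {"linear": [0.027,0,-0.004],"delta_rot": [0,1.2,0],"fingers": 255}
    - {"linear": [0.042,0,-0.008],"delta_rot": [0,1.9,0],"fingers": 255}
    - {"linear": [0.058,0,-0.012],"delta_rot": [0,2.5,0],"fingers": 255}
    - {"linear": [0.074,0,-0.017],"delta_rot": [0,3,0],"fingers": 255}
    - {"linear": [0.089,0,-0.023],"delta_rot": [0,3,0],"fingers": 255}
    - {"linear": [0.105,0,-0.03],"delta_rot": [0,3,0],"fingers": 255}
    - {"linear": [0.117,0,-0.035],"delta_rot": [0,3,0],"fingers": 255}

```text
time: 8.6
tool_pos: [0.4964, 0.0163, 0.2317]
tool_rot: [-0.147, 0.618, 0.762, 0.121]
contact_force: [0.5, 0.4, -1.3]
gripper_width: 0.215
```

```bash
python3 chk.py
```

```text
8.6 [0.49641734 0.01629871 0.23168529] [ 0.51914933  0.36128189 -1.27156396] [-0.06291138 21.96491228 -0.10530311] [-0.31 -0.18  1.87  0.33  1.64 -0.52]
end [  8.1 218.  179.1]
edge [  2.1 -13.8  85.6]
mid [  5.1 102.1 132.3]
```

Call:
apply_moves:
  commands:
    - {"linear": [0.004,0,-0.01],"delta_rot": [0,0,0],"fingers": 255}
    - {"linear": [0.011,0,-0.026],"delta_rot": [0,0,0],"fingers": 255}
    - {"linear": [0.018,0,-0.044],"delta_rot": [0,0,0],"fingers": 255}
    - {"linear": [0.025,0,-0.062],"delta_rot": [0,0,0],"fingers": 255}
    - {"linear": [0.032,0,-0.08],"delta_rot": [0,0,0],"fingers": 255}
    - {"linear": [0.039,0,-0.096],"delta_rot": [0,0,0],"fingers": 255}
    - {"linear": [0.043,0,-0.107],"delta_rot": [0,0,0],"fingers": 255}
    - {"linear": [0.045,0,-0.111],"delta_rot": [0,0,0],"fingers": 255}

```text
time: 9.4
tool_pos: [0.4969, 0.015, 0.3518]
tool_rot: [-0.147, 0.619, 0.762, 0.121]
contact_force: [0.9, 0.9, -2.3]
gripper_width: 0.216
```

Call:
apply_moves:
  commands:
    - {"linear": [0,0,0],"delta_rot": [0,0,0],"fingers": 255}
    - {"linear": [0,0,0],"delta_rot": [0,0,0],"fingers": 255}
    - {"linear": [0,0,0],"delta_rot": [0,0,0],"fingers": 255}
    - {"linear": [0,0,0],"delta_rot": [0,0,0],"fingers": 255}
    - {"linear": [0,0,0],"delta_rot": [0,0,0],"fingers": 255}
    - {"linear": [0,0,0],"delta_rot": [0,0,0],"fingers": 255}
    - {"linear": [0,0,0],"delta_rot": [0,0,0],"fingers": 255}
    - {"linear": [0,0,0],"delta_rot": [0,0,0],"fingers": 255}

```text
time: 10.2
tool_pos: [0.4963, 0.0153, 0.3498]
tool_rot: [-0.148, 0.619, 0.762, 0.12]
contact_force: [-1.1, -0.9, -2.5]
gripper_width: 0.212
```

```bash
python3 chk.py
python3 - <<'E'
from h import *
print(np.abs(state()['joint_vel']).max())
for n in ['side','scene','wrist']: cv2.imwrite(f'pics/{n}9.png',eyes.grab_frame(n)[:,:,::-1])
E
```

```text
10.2 [0.49631662 0.01534004 0.3498202 ] [-1.05506839 -0.93760034 -2.46920558] [ 1.32288653e-02  2.19991298e+01 -5.96145689e-02] [-0.31 -0.23  1.71  0.34  1.84 -0.46]
end [  7.8 217.1 297.3]
edge [  1.6 -14.6 203.6]
mid [  4.7 101.2 250.4]
0.001184571374630812
```

View pics/side9.png

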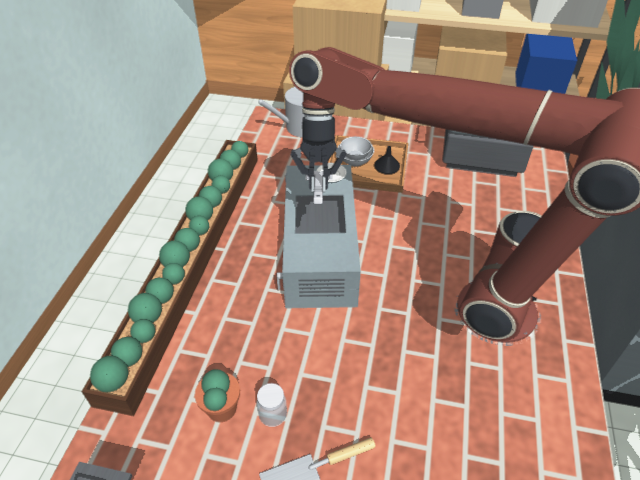

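View pics/scene9.png

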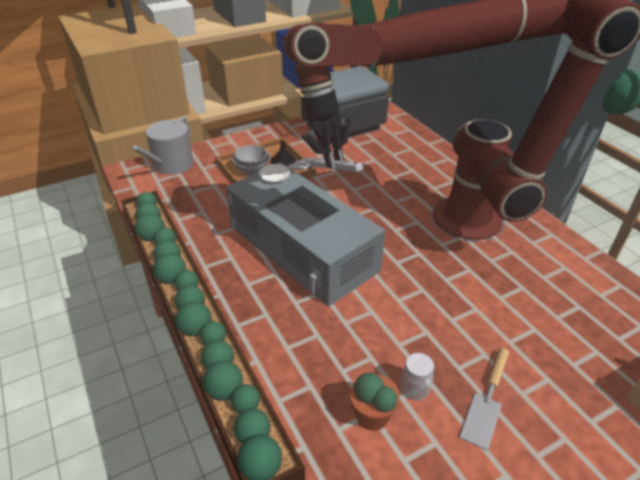

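View pics/wrist9.png

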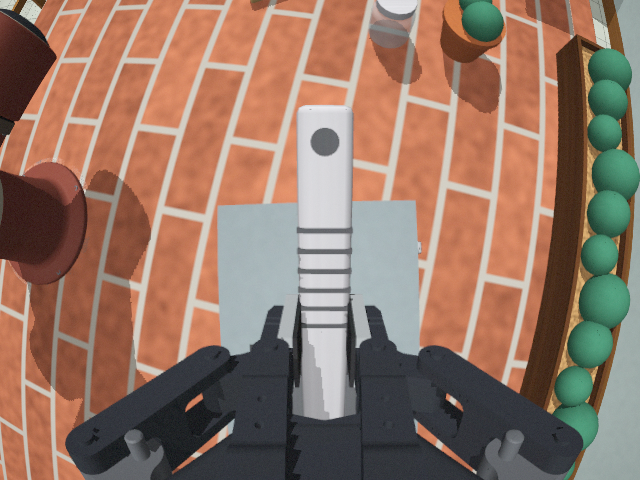

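The scraper is out and held. Its handle tip is still at (325,106) in the wrist view, and the saucer is still at (275,174) in the scene view. One last check compares the predicted end points with the scene image.

Run:
```python
from h import *
s=state();r=q2R(s['tool_rot'])
for x in (.086,-.164): print(proj('scene',s['tool_pos']+r.apply([x,0,.003])))
a=cv2.imread('pics/scene9.png');b=cv2.imread('pics/scene0.png')
m=lambda i:[c.mean(0).round(1) for c in [np.argwhere((i[160:185,255:292].min(2)>185))+[160,255]]]
print('saucer',m(b),m(a))
cv2.imwrite('pics/scene9z.png',cv2.resize(a[120:230,240:400],None,fx=4,fy=4))
```

```text
[[360.11253215 170.36264717]]
[[296.23537845 162.93119372]]
saucer [array([172.1, 273.5])] [array([176.6, 274.6])]
```

View pics/scene9z.png

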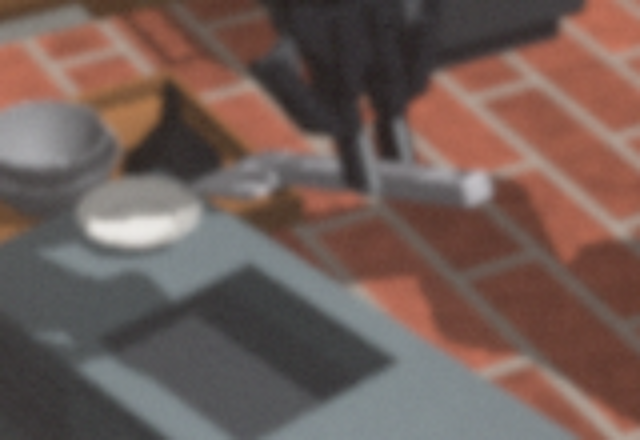

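```bash
python3 -c "
from plant import job_done;print(job_done())"
```

```text
the job is handed in; nothing more can be done
None
```

The scraper is out of the cabinet, and I handed the job in after about 10.4 s with it held still in the gripper. I gripped the handle through the hatch, lifted it clear of the deck and slid it about 58 mm towards -y. I then tilted the handle end up 17–22° and drew it out handle first.

**Final checks:**
- **Height:** the lowest point, the blade edge, is about 136 mm above the roof. This comes from the grip geometry, and the predicted scraper ends match the scene picture to within about 3 px.
- **Contact:** readings between moves stayed at about the scraper's weight (1.3–2.7 N downward), so there was no sign of it pressing on the steel. During the draw-out the calculated gap to the steel fell to about 5–7 mm.
- **Grip:** the handle tip stayed at the same pixel in the wrist view from the slide to the end, so it did not slip. Joint speeds were about zero at the end.
- **Saucer and other things:** the other things look unmoved in the pictures. The saucer's brightness centre shifted by about 4 px. I put that down to the arm's shadow, because its outline is within about 1.5 px of where it started.

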